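Put the three remotes back in their own trays

TASK

The three remote controls are all in the wrong trays: put each into the tray whose lining matches the colour of its end sleeves, keys up, lying flat, centred and lined up with the tray. Only one remote fits a tray, so first lay one down on the free grey felt mat and let go of it there while you shift the others. Lay the remotes down, do not drop them, and leave the mug, the small green bottle and the pen where they are.

Things in the scene. Friction and masses are not known exactly. Their poses are not given: they have to be found in the camera images.
- remote_red_center (a point): black remote control with a red rubber sleeve on each end, 150 x 46 x 22 mm (length, width, thickness), plain box shape. About 100 g, loose; at the start it lies keys up in another colour's tray. The point is its centre, 11 mm above its underside; x along its length, y across its width, z up out of the keys. Best gripped across its width at the middle.
- remote_blue_center (a point): grey remote control with a blue rubber sleeve on each end, 150 mm long, 44 mm wide at the middle, 22 mm thick; it has a rounded head 54 mm wide (a 27 mm radius disc centred 40 mm from the middle towards +x). About 100 g, loose; at the start it lies keys up in another colour's tray. The point is its centre, 11 mm above its underside; x along its length, y across its width, z up out of the keys. Best gripped across its width at the middle.
- remote_yellow_center (a point): white remote control with a yellow rubber sleeve on each end, 150 x 42 x 22 mm (length, width, thickness), plain box shape. About 100 g, loose; at the start it lies keys up in another colour's tray. The point is its centre, 11 mm above its underside; x along its length, y across its width, z up out of the keys. Best gripped across its width at the middle.
- tray_red: fixed wooden tray with a red lining, 186 x 100 mm, home of the red-sleeved remote. Origin at the centre of its underside on the table; x along its length, z up. The flat lining on which a remote lies is 6 mm above the origin; only the two short ends have a lip (7 mm thick, rising to 14 mm above the table, 172 mm between the lips, so 11 mm of play at each end of a remote); the long sides are open, level with the lining.
- tray_blue: fixed wooden tray with a blue lining, 186 x 100 mm, home of the blue-sleeved remote. Origin at the centre of its underside on the table; x along its length, z up. The flat lining on which a remote lies is 6 mm above the origin; only the two short ends have a lip (7 mm thick, rising to 14 mm above the table, 172 mm between the lips, so 11 mm of play at each end of a remote); the long sides are open, level with the lining.
- tray_yellow: fixed wooden tray with a yellow lining, 186 x 100 mm, home of the yellow-sleeved remote. Origin at the centre of its underside on the table; x along its length, z up. The flat lining on which a remote lies is 6 mm above the origin; only the two short ends have a lip (7 mm thick, rising to 14 mm above the table, 172 mm between the lips, so 11 mm of play at each end of a remote); the long sides are open, level with the lining.
- mat: grey felt mat, fixed, 186 x 100 mm, 4 mm thick, no lips, empty at the start: the free spot. Origin at the centre of its underside on the table; x along its length, z up; its top is 4 mm above the origin.
- mug_center (a point): bystander: white ceramic mug, 76 mm in diameter (handle extra), 90 mm high, standing loose. Point on its axis, 45 mm up.
- spray_center (a point): bystander: small green bottle with a white cap, 36 mm in diameter, 85 mm high, standing loose among the trays and easily tipped. Point on its axis, half-way up.
- pen_center (a point): bystander: orange pen with steel ends, 130 mm long, 12 mm thick, lying loose among the trays. Point at its middle, x along the pen.
Things that resemble listed ones, but are neither listed nor needed, are in the scene too. What is shaped like the part that bears remote_yellow_center but brown or orange is not meant.

How it is judged:
On the way:
1. one of the remotes lies flat on the grey mat, centre within 40 mm of the mat's centre, let go of and at rest (((horizontal distance between remote_red_center and mat below 0.04 m and z of remote_red_center in the frame of mat between 0.01 and 0.02 m and angle between remote_red_center's own z axis and vertical below 0.1 rad and linear speed of remote_red below 0.02 m/s and contact force between the fingers and remote_red below 0.1 N) or (horizontal distance between remote_blue_center and mat below 0.04 m and z of remote_blue_center in the frame of mat between 0.01 and 0.02 m and angle between remote_blue_center's own z axis and vertical below 0.1 rad and linear speed of remote_blue below 0.02 m/s and contact force between the fingers and remote_blue below 0.1 N) or (horizontal distance between remote_yellow_center and mat below 0.04 m and z of remote_yellow_center in the frame of mat between 0.01 and 0.02 m and angle between remote_yellow_center's own z axis and vertical below 0.1 rad and linear speed of remote_yellow below 0.02 m/s and contact force between the fingers and remote_yellow below 0.1 N))), for 0.2 s.
At the end, for the whole second after the job is handed in: Every remote lies released and at rest, keys up (within 0.1 rad), flat on the lining of the tray of its own colour, its centre within 14 mm of the tray's centre and its length within 0.2 rad of the tray's (either way round) (horizontal distance between remote_red_center and tray_red below 0.014 m and z of remote_red_center in the frame of tray_red between 0.013 and 0.021 m and angle between the x axis of remote_red_center and the x axis of tray_red, either way round below 0.2 rad and angle between each of remote_red_center, remote_blue_center, remote_yellow_center's own z axis and vertical below 0.1 rad and linear speed of each of remote_red, remote_blue, remote_yellow below 0.02 m/s and contact force between the fingers and remote_red below 0.1 N and horizontal distance between remote_blue_center and tray_blue below 0.014 m and z of remote_blue_center in the frame of tray_blue between 0.013 and 0.021 m and angle between the x axis of remote_blue_center and the x axis of tray_blue, either way round below 0.2 rad and contact force between the fingers and remote_blue below 0.1 N and horizontal distance between remote_yellow_center and tray_yellow below 0.014 m and z of remote_yellow_center in the frame of tray_yellow between 0.013 and 0.021 m and angle between the x axis of remote_yellow_center and the x axis of tray_yellow, either way round below 0.2 rad and contact force between the fingers and remote_yellow below 0.1 N); the robot touches nothing.
It fails at once if the mug was moved more than 20 mm (distance of mug_center from where it was at the start of the episode above 0.02 m).
It fails at once if the green bottle was moved more than 20 mm (distance of spray_center from where it was at the start of the episode above 0.02 m).
It fails at once if the pen was moved more than 20 mm (distance of pen_center from where it was at the start of the episode above 0.02 m).
It fails at once if a remote was dropped (falls free at more than 0.7 m/s near the table, as from more than about 25 mm) ((contact force between the fingers and remote_red below 0.1 N and height (world z) of remote_red_center below 0.06 m and linear speed of remote_red above 0.7 m/s) or (contact force between the fingers and remote_blue below 0.1 N and height (world z) of remote_blue_center below 0.06 m and linear speed of remote_blue above 0.7 m/s) or (contact force between the fingers and remote_yellow below 0.1 N and height (world z) of remote_yellow_center below 0.06 m and linear speed of remote_yellow above 0.7 m/s)).
It also fails if it takes over 93 s, if anything falls off the work surface, if the arm or the gripper's body presses on something with over 40 N, if the wrist force passes 120 N, or if a joint passes its speed limit or range.

ROBOT

A 6-joint arm with a two-finger parallel gripper is mounted at the origin on the work surface. World frame = base frame: x ahead of the robot, y to its left, z up, the work surface at z = 0. Lengths are in m, angles in rad, forces in N, time in s.
With the tool pointing down it reaches from about 0.275 to 0.725 m from the base axis. Payload 5.6 kg.
Tool frame: the origin (TCP) lies midway between the tips of the shut fingers; the grasp point (between the pads) lies 19 mm behind it; z points along the fingers, x is the direction in which the jaws open and shut, and the axes are right-handed (so a half turn about z gives the same grasp; the last joint's range is limited). The gripper opens to 85 mm and grips with 20 to 120 N. Pads are 22 mm wide; open, the fingers measure 114 mm over their backs; the gripper's body (76 mm by 85 mm) begins 54 mm behind the grasp point. The pads swing forward as they close: fully open they stand 13 mm farther back than shut.
Start: joints at [-1.019, 0.255, 0.108, 0, -1.424, -0.285], TCP at [0.145, -0.531, 0.231] pointing down, gripper open.
Joint ranges: [-2.95, 2.95], [-1.21, 1.97], [-1.09, 1.5], [-2.87, 1.71], [-2.94, -0.07], [-3.05, 3.05]. Speed limits (rad/s): [2.57, 2.57, 3.14, 3.14, 3.14, 3.14].

INTERFACE

Orientations are given as a unit quaternion [x, y, z, w].
In Python, from bench import arm gives the robot as it stands. The module is installed in compiled form; this text tells all that it offers.
- The arm moves only by the tool drive_tool, never from a script. Its argument "series" is a list that holds one entry, the list of rows, each a list of 5 numbers: the shift along the tool's x, y, z in units of 10 cm (1.0 is 10 cm), then the turn about the tool's z in units of 30 degrees (1.0 is 30 degrees), then the finger opening in mm, from 0 to 85.4. In form: [[[tx, ty, tz, spin, grip], ...]]. A call has 1 to 12 rows; each row is the pose to reach, as a shift and turn from the pose commanded when the call began, along the tool's axes at that moment; what a row does not reach only later rows make up. A row lasts 1/10 s, in which the tool goes at most 50 mm and 8.59 degrees, less where a joint would pass 70% of its speed; a pose out of reach is approached as far as the arm can. A call with a number of a shift or a turn outside -1 to 1 is refused whole. A call with a gripper value outside its range is refused whole. The fingers move at their own pace and stop on an object; "newtons" is the grip in N (left out, the last holds). Time passes only in rows, so rows that repeat a pose let the fingers close. It gives the time, the measured TCP pose, the force and the opening at its end, in the units of the state.
- arm.get_state(): the state, without advancing time (a new reading comes with each control period).
- arm.grab_frame(name): name is "side" or "top" or "wrist"; returns the picture (420x560x3 uint8, red, green, blue); there is no depth.
- arm.camera_info(name): a dict with "camera_matrix" (3x3 intrinsics, pixels), "dist" ([k1, k2, p1, p2, k3] as OpenCV has them; the pictures are not rectified), "eye" and "orientation" of the camera in the world; the wrist camera has in their place "tool_from_camera" (4x4, takes a point from camera to tool coordinates, whose origin is the TCP and whose axes are the tool frame's). Camera axes: x right, y down, z forward; pixel columns grow to the right and rows downward; lengths in m; the calibration is good to about 2 mm. A picture is of the moment at which its call begins: read the wrist's pose just before it. camera_info takes no time and is no camera call.
- arm.finish_job(): hands the job in, once; it reports no verdict.
The state is a dict: "time_s": time; "qpos": joint angles; "qd": joint speeds; "joint_efforts": joint torques, N m; "position": TCP position; "orientation": TCP orientation; "wrist_force": force on the tool from outside, world axes, zero at the start; "wrist_torque": the same for the moment, N m; "opening": finger opening in m.
Only numpy, scipy, OpenCV 4.12 (cv2) and the standard library are available. Lean on these libraries where they do the work, as an engineer would, in place of code of your own. Each camera call takes 0.05 s, during which the arm holds its last target. There are 200 camera calls.

## Working session

There is one attempt and no reset: what is moved stays moved. The work goes in short steps, Python scripts to look and compute and a tool call to move; the robot and the scene stay as the last step left them, time stands still between calls to the robot, and variables do not carry over. Pictures are saved under pics/ and viewed, about 12 in all and at most 16, crops included, and the job is handed in when it is done.

Besides the shell and the picture viewer there is one more tool, called after "Request:" as name(argument=value, ...) on one line, values as JSON. drive_tool: Moves the arm, as the interface text tells. Its arguments: {"type":"object","properties":{"series":{"type":"array"},"newtons":{"type":"number"}},"required":["series"]}

```bash
mkdir -p pics; cat > h.py <<'E'
import numpy as np, cv2
from scipy.spatial.transform import Rotation as R
from bench import arm
def shot(name, fn=None):
    s=arm.get_state(); im=arm.grab_frame(name)
    if fn: cv2.imwrite('pics/'+fn, im[:,:,::-1])
    return s,im
def cam(name, s=None):
    c=arm.camera_info(name); K=np.array(c["camera_matrix"]); d=np.array(c["dist"])
    if name=="wrist":
        T=np.eye(4); T[:3,:3]=R.from_quat(s["orientation"]).as_matrix(); T[:3,3]=s["position"]
        M=T@np.array(c["tool_from_camera"]); return K,d,M[:3,:3],M[:3,3]
    o=np.array(c["orientation"]); Rm=o if o.shape==(3,3) else R.from_quat(o).as_matrix()
    return K,d,Rm,np.array(c["eye"])
def rays(C,px):
    K,d,Rm,e=C
    u=cv2.undistortPoints(np.array(px,float).reshape(-1,1,2),K,d).reshape(-1,2)
    return np.c_[u,np.ones(len(u))]@Rm.T
def onplane(C,px,z):
    r=rays(C,px); e=C[3]; return e+r*((z-e[2])/r[:,2])[:,None]
def tri(C1,p1,C2,p2):
    a=rays(C1,p1)[0];b=rays(C2,p2)[0]
    t=np.linalg.lstsq(np.c_[a,-b],C2[3]-C1[3],rcond=None)[0]
    A=C1[3]+a*t[0];B=C2[3]+b*t[1]; return (A+B)/2,np.linalg.norm(A-B)
E
python3 - <<'E'
from h import *
for n in ["top","side","wrist"]:
    s,im=shot(n,n+'0.png'); print(n,[np.round(x,3).tolist() for x in cam(n,s)])
print(s)
E
```

```text
top [[[475.867, 0.0, 271.953], [0.0, 475.867, 208.567], [0.0, 0.0, 1.0]], [0.035, 0.0, 0.0, 0.0, 0.0], [[-0.01, -0.978, 0.208], [-1.0, 0.011, 0.002], [-0.004, -0.208, -0.978]], [0.126, -0.066, 1.303]]
side [[[479.625, 0.0, 280.073], [0.0, 479.625, 217.466], [0.0, 0.0, 1.0]], [-0.113, 0.0, 0.0, 0.0, 0.0], [[-0.995, -0.05, 0.091], [-0.104, 0.56, -0.822], [-0.01, -0.827, -0.563]], [0.265, 0.959, 0.757]]
wrist [[[367.804, 0.0, 277.51], [0.0, 367.804, 206.938], [0.0, 0.0, 1.0]], [-0.04, 0.0, 0.0, 0.0, 0.0], [[-0.263, 0.93, 0.259], [0.965, 0.253, 0.072], [0.002, 0.269, -0.963]], [0.079, -0.548, 0.374]]
{'time_s': 0.1, 'qpos': array([-1.01940344e+00,  2.55660635e-01,  1.07170439e-01, -3.91826636e-04,
       -1.42392887e+00, -2.84596749e-01]), 'qd': array([ 0.00013602,  0.00057994,  0.00444765,  0.00016513,  0.00131266,
       -0.00056327]), 'joint_efforts': array([-2.71010023e-03, -3.87605739e+01,  2.38470662e+01,  5.37789747e+00,
       -3.81316655e-03,  5.74688350e-07]), 'position': array([ 0.14493018, -0.53010922,  0.23051967]), 'orientation': array([ 6.06800141e-01,  7.94854007e-01,  4.72287741e-04, -6.87618389e-04]), 'wrist_force': array([-0.23806154,  0.05293824,  0.0108297 ]), 'wrist_torque': array([-0.00036534,  0.02251781,  0.00975714]), 'opening': 0.08533072349914031}
```

View pics/top0.png

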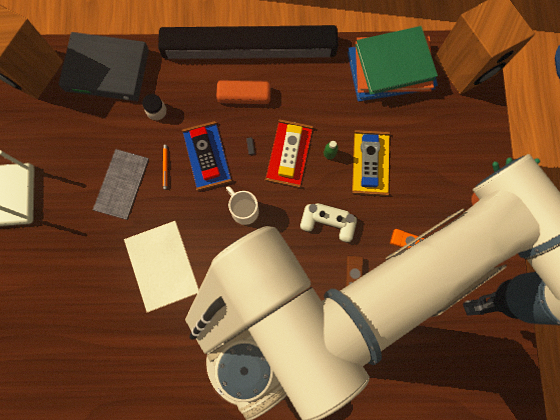

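View pics/side0.png

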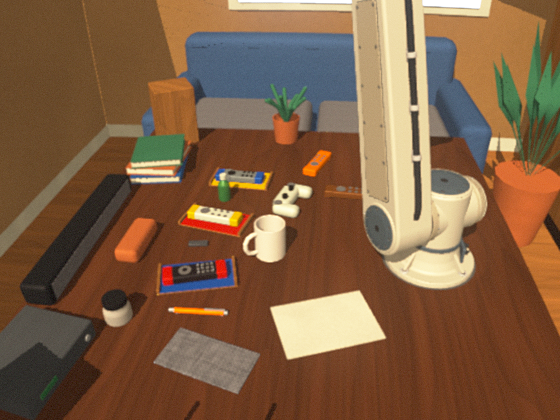

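The top view shows red remote in the blue tray (207,156), yellow remote in the red tray (290,153), blue remote in the yellow tray (371,162); mat at (121,183), pen (165,166), bottle (331,150), mug (243,207). The side view agrees.

```bash
cat >> h.py <<'E'
HUE={'red':[(0,7),(172,180)],'blue':[(105,128)],'yellow':[(21,32)]}
def mask(im,c,smin=130,vmin=60):
    h=cv2.cvtColor(im,cv2.COLOR_RGB2HSV); m=np.zeros(im.shape[:2],np.uint8)
    for a,b in HUE[c]: m|=cv2.inRange(h,(a,smin,vmin),(b,255,255))
    return m
def comps(m,amin=25,box=None):
    n,l,st,ce=cv2.connectedComponentsWithStats(m); out=[]
    for i in range(1,n):
        x,y,w,hh,a=st[i]
        if a>=amin and (box is None or (box[0]<=ce[i][0]<=box[2] and box[1]<=ce[i][1]<=box[3])): out.append((a,ce[i],(x,y,w,hh),(l==i)))
    return sorted(out,key=lambda t:-t[0])
E
python3 - <<'E'
from h import *
for n,box in [('top',(90,110,400,215)),('side',(140,150,290,390))]:
    im=cv2.imread(f'pics/{n}0.png')[:,:,::-1].copy(); C=cam(n)
    for c in HUE:
        for a,ce,b,_ in comps(mask(im,c),25,box): print(n,c,a,ce.round(1),b,onplane(C,[ce],.006)[0].round(3),onplane(C,[ce],.028)[0].round(3))
    if n=='top':
        C=cam(n)
        for nm,p,z in [('mat',(121,183),.004),('pen',(165,166),.006),('bottlecap',(331,147),.085),('mugtop',(243,207),.09)]:
            print(nm,onplane(C,[p],z)[0].round(3))
E
```

```text
top red 1200 [288.3 154.8] (np.int32(266), np.int32(122), np.int32(46), np.int32(64)) [ 0.559 -0.112  0.006] [ 0.552 -0.111  0.028]
top red 169 [210.4 173.1] (np.int32(202), np.int32(167), np.int32(18), np.int32(13)) [0.507 0.109 0.006] [0.501 0.106 0.028]
top red 131 [197.6 131.5] (np.int32(189), np.int32(126), np.int32(18), np.int32(12)) [0.632 0.148 0.006] [0.624 0.145 0.028]
top blue 1031 [207.4 156.8] (np.int32(183), np.int32(125), np.int32(48), np.int32(62)) [0.556 0.119 0.006] [0.549 0.116 0.028]
top blue 148 [369.3 181.6] (np.int32(362), np.int32(177), np.int32(16), np.int32(10)) [ 0.477 -0.339  0.006] [ 0.471 -0.334  0.028]
top blue 108 [369.9 137.8] (np.int32(362), np.int32(134), np.int32(16), np.int32(8)) [ 0.607 -0.347  0.006] [ 0.599 -0.342  0.028]
top yellow 940 [371.4 164.6] (np.int32(353), np.int32(134), np.int32(36), np.int32(58)) [ 0.527 -0.347  0.006] [ 0.52  -0.342  0.028]
top yellow 132 [285.8 171. ] (np.int32(279), np.int32(166), np.int32(15), np.int32(11)) [ 0.511 -0.104  0.006] [ 0.505 -0.103  0.028]
top yellow 104 [293.9 128.5] (np.int32(287), np.int32(124), 
[... 790 characters left out ...]
57  0.006] [ 0.472 -0.319  0.028]
side blue 38 [218.8 173.3] (np.int32(216), np.int32(169), np.int32(8), np.int32(11)) [ 0.611 -0.372  0.006] [ 0.601 -0.333  0.028]
side yellow 206 [249.9 183.6] (np.int32(228), np.int32(173), np.int32(42), np.int32(16)) [ 0.5   -0.315  0.006] [ 0.493 -0.278  0.028]
side yellow 139 [235.1 218.4] (np.int32(229), np.int32(212), np.int32(13), np.int32(14)) [ 0.511 -0.121  0.006] [ 0.504 -0.09   0.028]
side yellow 99 [192.2 211.1] (np.int32(187), np.int32(205), np.int32(13), np.int32(14)) [ 0.64  -0.147  0.006] [ 0.629 -0.115  0.028]
side yellow 29 [214.4 182.3] (np.int32(211), np.int32(179), np.int32(8), np.int32(6)) [ 0.612 -0.314  0.006] [ 0.602 -0.277  0.028]
```

```bash
python3 -c "
import cv2
a=cv2.imread('pics/top0.png')[110:230,80:410]
cv2.imwrite('pics/crop.png',cv2.resize(a,None,fx=2.4,fy=2.4,interpolation=cv2.INTER_CUBIC))"
```

```text
(no output)
```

View pics/crop.png

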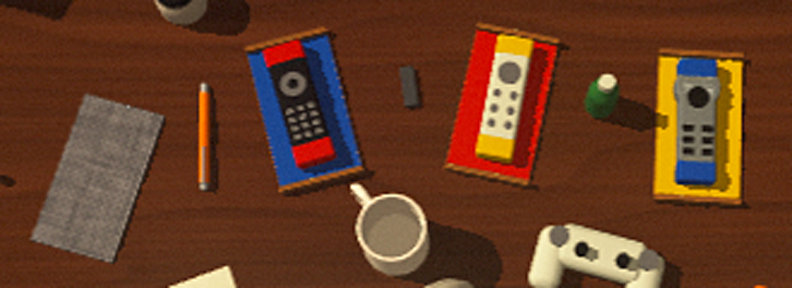

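The crop confirms the layout: the remotes sit roughly centred in their trays, with the bottle between the red and yellow trays. Next I'll move the wrist camera over the trays.

Request:
drive_tool(series=[[[0.3,0.5,-0.1,0,85],[0.6,1.0,-0.2,0,85],[0.6,1.0,-0.2,0,85]]])

```text
time_s: 0.45
position: [0.2275, -0.4443, 0.252]
orientation: [0.606, 0.795, 0.0, 0.001]
wrist_force: [0.3, -1.4, 0.3]
opening: 0.0847
```

Request:
drive_tool(series=[[[0.3,0.5,-0.1,0,85],[0.6,1.0,-0.2,0,85],[0.6,1.0,-0.2,0,85]]])

```text
time_s: 0.75
position: [0.3084, -0.3597, 0.272]
orientation: [0.606, 0.796, 0.0, 0.001]
wrist_force: [0.2, -0.3, -0.7]
opening: 0.0851
```

Request:
drive_tool(series=[[[0.3,0.5,-0.1,0,85],[0.6,1.0,-0.2,0,85],[0.6,1.0,-0.2,0,85]]])

```text
time_s: 1.05
position: [0.3891, -0.2753, 0.2917]
orientation: [0.606, 0.796, 0.0, 0.0]
wrist_force: [-0.3, -0.8, 0.2]
opening: 0.0851
```

Request:
drive_tool(series=[[[0.3,0.5,-0.1,0,85],[0.6,1.0,-0.2,0,85],[0.6,1.0,-0.2,0,85],[0.6,1.0,-0.2,0,85],[0.6,1.0,-0.2,0,85]]])

```text
time_s: 1.55
position: [0.4674, -0.1936, 0.3109]
orientation: [0.606, 0.795, -0.0, -0.0]
wrist_force: [0.2, -0.4, -0.1]
opening: 0.0849
```

```bash
cat >> h.py <<'E'
import json
def wshot(tag):
    s,im=shot('wrist',f'w{tag}.png')
    json.dump({k:np.asarray(s[k]).tolist() for k in s},open(f'w{tag}.json','w')); return s,im
def wload(tag):
    s=json.load(open(f'w{tag}.json')); return cam('wrist',s),cv2.imread(f'pics/w{tag}.png')[:,:,::-1].copy()
E
python3 -c "
from h import *
wshot('A')"
```

Request:
drive_tool(series=[[[0.5,0,0,0,85],[1.0,0,0,0,85],[1.0,0,0,0,85]]])

```text
time_s: 1.9
position: [0.4396, -0.0944, 0.3119]
orientation: [0.605, 0.796, 0.001, 0.0]
wrist_force: [-0.6, -1.3, 0.4]
opening: 0.085
```

Request:
drive_tool(series=[[[0.5,0,0,0,85],[1.0,0,0,0,85],[1.0,0,0,0,85],[1.0,0,0,0,85],[1.0,0,0,0,85]]])

```text
time_s: 2.4
position: [0.4148, -0.0019, 0.3113]
orientation: [0.607, 0.794, -0.0, 0.0]
wrist_force: [-0.1, -0.5, 0.1]
opening: 0.085
```

```bash
python3 -c "
from h import *
wshot('B')"
```

Request:
drive_tool(series=[[[0.5,0,0,0,85],[1.0,0,0,0,85],[1.0,0,0,0,85]]])

```text
time_s: 2.75
position: [0.3878, 0.0986, 0.3109]
orientation: [0.605, 0.796, 0.0, -0.001]
wrist_force: [0.2, -0.7, -0.4]
opening: 0.0851
```

Request:
drive_tool(series=[[[0.5,0.1,0,0,85],[1.0,0.2,0,0,85],[1.0,0.2,0,0,85],[1.0,0.2,0,0,85],[1.0,0.2,0,0,85]]])

```text
time_s: 3.25
position: [0.3821, 0.1962, 0.3113]
orientation: [0.608, 0.794, -0.0, 0.0]
wrist_force: [0.5, 0.0, 0.5]
opening: 0.0852
```

```bash
python3 -c "
from h import *
wshot('C')
ims=[cv2.imread(f'pics/w{t}.png') for t in 'ABC']
cv2.imwrite('pics/abc.png',np.vstack([cv2.resize(i,(400,300)) for i in ims[:2]]))
cv2.imwrite('pics/ab2.png',np.hstack([cv2.resize(i,(400,300)) for i in [ims[0],ims[2]]]))"
```

```text
(no output)
```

View pics/ab2.png

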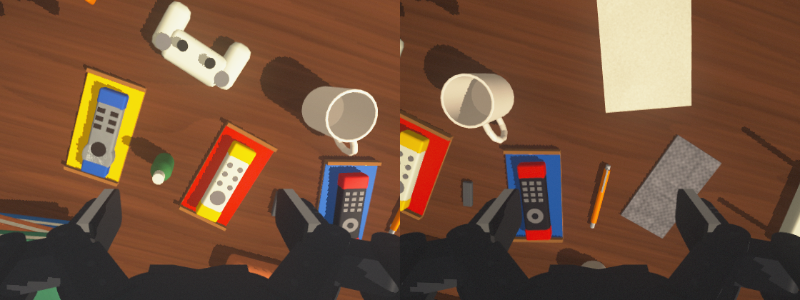

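View pics/wB.png

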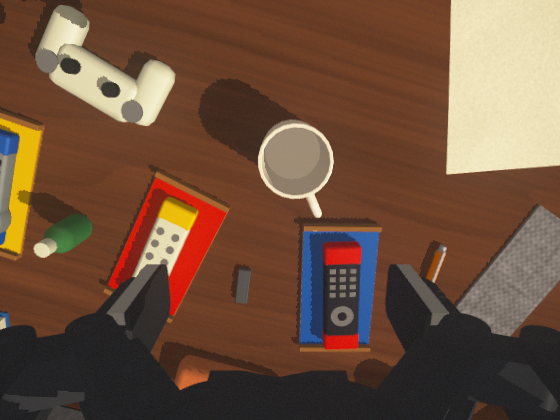

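Views A and C show each tray, its remote and the mat, with the gripper fingers hiding only the lower corners. View B has the red remote at about (341,295) in the blue tray.

```bash
cat >> h.py <<'E'
def poly(C,m,z):
    c=max(cv2.findContours(m,cv2.RETR_EXTERNAL,cv2.CHAIN_APPROX_NONE)[0],key=len).reshape(-1,2)
    return onplane(C,c,z)[:,:2]
def rect(p):
    (c,(w,h),a)=cv2.minAreaRect((p*1000).astype(np.float32))
    if w<h: w,h,a=h,w,a+90
    return np.array(c)/1000,(w,h),(a+90)%180-90
def tray(C,im,c,near,z=.006):
    m=mask(im,c); best=None
    for a,ce,b,l in comps(m,1200):
        p=onplane(C,np.argwhere(l)[:,::-1],z)[:,:2]; r=rect(p)
        if np.linalg.norm(r[0]-near)<.05 and (best is None or a>best[0]): best=(a,r)
    return best and best[1]
def remote(C,im,c,near,w,zt=.028,rad=.1):
    pts=[];cs=[]
    for a,ce,b,l in comps(mask(im,c),120):
        p=onplane(C,np.argwhere(l)[:,::-1],zt)[:,:2]
        if np.linalg.norm(p.mean(0)-near)<rad and a<3000: pts.append(p);cs.append((a,p.mean(0),ce))
    if len(pts)<2: return None,cs
    o=sorted(range(len(cs)),key=lambda i:-cs[i][0])[:2]; 
    d=cs[o[0]][1]-cs[o[1]][1]; d=d/np.linalg.norm(d); d=d if d[0]>0 else -d; n=np.array([-d[1],d[0]])
    P=np.vstack([pts[i] for i in o]); e=C[3][:2]; ctr=0*d; ext=[]
    for ax,L in ((d,.150),(n,w)):   # far edge (top edge) is unbiased
        v=P@ax; lo,hi=np.percentile(v,.3),np.percentile(v,99.7); ext.append(round((hi-lo)*1000,1))
        ctr=ctr+ax*((hi-L/2) if abs(hi-e@ax)>abs(lo-e@ax) else (lo+L/2))
    return (ctr.round(4),np.degrees(np.arctan2(d[1],d[0])).round(1),ext),[ (k[0],k[2].round(1).tolist()) for k in cs]
E
python3 - <<'E'
from h import *
N={'red':(.558,-.116),'blue':(.556,.119),'yellow':(.53,-.345)}
RM={'red':('blue',.046),'blue':('yellow',.044),'yellow':('red',.042)}
for t in 'ABC':
    C,im=wload(t)
    print(t,'cam',C[3].round(3))
    for c in N:
        print('  tray',c,tray(C,im,c,np.array(N[c])))
        print('  remote',c,remote(C,im,c,np.array(N[RM[c][0]]),RM[c][1]))
    h=cv2.cvtColor(im,cv2.COLOR_RGB2HSV)
C,im=wload('C'); h=cv2.cvtColor(im,cv2.COLOR_RGB2HSV); m=cv2.inRange(h,(0,0,50),(180,60,170)); m=cv2.morphologyEx(m,cv2.MORPH_OPEN,np.ones((5,5)))
for a,ce,b,l in comps(m,1500): print('grey',a,ce,b,rect(onplane(C,np.argwhere(l)[:,::-1],.004)[:,:2]))
E
```

```text
A cam [ 0.402 -0.212  0.454]
  tray red (array([ 0.56516797, -0.1147076 ]), (171.97560119628906, 99.25383758544922), -12.998641967773438)
  remote red (None, [(np.int32(908), array([0.50184946, 0.0997018 ]), array([493.84581498, 252.70154185]))])
  tray blue (array([0.55524988, 0.11973959]), (157.51609802246094, 98.25358581542969), 14.1344575881958)
  remote blue ((array([ 0.5352, -0.3398]), np.float64(-4.0), [np.float64(148.6), np.float64(45.6)]), [(np.int32(778), [157.6, 137.9]), (np.int32(557), [132.2, 236.3])])
  tray yellow (array([ 0.53383221, -0.34703458]), (171.8563690185547, 99.4546890258789), -4.433494567871094)
  remote yellow ((array([ 0.5671, -0.1181]), np.float64(-11.3), [np.float64(151.0), np.float64(45.3)]), [(np.int32(729), [338.1, 213.3]), (np.int32(531), [290.1, 297.5])])
B cam [ 0.349 -0.02   0.454]
  tray red (array([ 0.56539258, -0.11613384]), (170.5983428955078, 100.84624481201172), -12.863548278808594)
  remote red ((array([0.5627, 0.1237]), np.float64(17.2), [np.float64(155.4), np.float64(46.6)]), [(np.int32(848), [341.3, 253.0]), (np.int32(508), [339.9, 341.
[... 560 characters left out ...]
 -11.822067260742188)
  remote red ((array([0.5617, 0.1251]), np.float64(16.9), [np.float64(153.9), np.float64(49.1)]), [(np.int32(883), [184.0, 238.0]), (np.int32(539), [194.0, 328.0])])
  tray blue (array([0.56139685, 0.12140003]), (167.82325744628906, 97.5621337890625), 14.531999588012695)
  remote blue (None, [])
  tray yellow None
  remote yellow ((array([ 0.5667, -0.1064]), np.float64(-4.1), [np.float64(156.4), np.float64(48.6)]), [(np.int32(903), [18.8, 197.5]), (np.int32(159), [5.7, 285.9])])
grey 9729 [381.85157776 263.38462329] (np.int32(311), np.int32(191), np.int32(137), np.int32(141)) (array([0.49200162, 0.39802271]), (185.50909423828125, 178.4295196533203), -16.595970153808594)
```

```bash
python3 - <<'E'
from h import *
A,B,C=[wload(t)[0] for t in 'ABC']; T=cam('top')
print('red nr sleeve A-C',tri(A,(493.8,252.7),C,(184,238)),'B-C',tri(B,(341.3,253),C,(184,238)),'far B-C',tri(B,(339.9,341.3),C,(194,328)))
print('yel A-B',tri(A,(338.1,213.3),B,(177.6,213.1)))
print('blue A-top',tri(A,(157.6,137.9),T,(369.3,181.6)),tri(A,(132.2,236.3),T,(369.9,137.8)))
# tray lining height: lateral corners of lining (front ones)
def front(t,c,near):
    Cm,im=wload(t)
    for a,ce,b,l in comps(mask(im,c),1200):
        p=onplane(Cm,np.argwhere(l)[:,::-1],.006)[:,:2]
        if np.linalg.norm(rect(p)[0]-near)<.03:
            px=np.argwhere(l)[:,::-1]; bx=cv2.boxPoints(cv2.minAreaRect((p*1000).astype(np.float32)))/1000
            bx=bx[np.argsort(bx[:,0])][:2]; bx=bx[np.argsort(bx[:,1])]
            return [px[np.argmin(np.linalg.norm(p-q,axis=1))] for q in bx]
for c,n,t in (('red',(.565,-.115),'AB'),('blue',(.561,.121),'BC')):
    a,b=front(t[0],c,n),front(t[1],c,n)
    for u,v in zip(a,b): print('lining',c,u,v,tri(wload(t[0])[0],u,wload(t[1])[0],v))
Cm,im=wload('C'); h=cv2.cvtColor(im,cv2.COLOR_RGB2HSV); m=cv2.inRange(h,(0,0,50),(180,60,170)); m=cv2.morphologyEx(m,cv2.MORPH_OPEN,np.ones((5,5)))
l=[k for k in comps(m,1500) if abs(k[1][0]-382)<5][0][3]; p=np.argwhere(l)[:,::-1]
for q in (p[p[:,0].argmin()],p[p[:,1].argmin()],p[p[:,0].argmax()]): print('mat corner',q,onplane(Cm,[q],.004)[0].round(3))
top=cv2.imread('pics/top0.png')[:,:,::-1].copy(); h=cv2.cvtColor(top,cv2.COLOR_RGB2HSV)
m=cv2.inRange(h,(0,0,50),(180,70,190)); m=cv2.morphologyEx(m,cv2.MORPH_CLOSE,np.ones((3,3)))
for k in comps(m,500,(95,150,150,215)): print('mat top',k[0],k[1],rect(onplane(T,np.argwhere(k[3])[:,::-1],.004)[:,:2]))
for t in 'AC':
    s=json.load(open(f'w{t}.json')); print(t,np.round(s['qpos'],2))
E
```

```text
red nr sleeve A-C (array([0.50395171, 0.10648685, 0.01847426]), np.float64(0.0002312259654353153)) B-C (array([0.50392721, 0.10649285, 0.01854365]), np.float64(0.00023912266282993564)) far B-C (array([0.62857978, 0.14476557, 0.01959689]), np.float64(0.0007286382378342292))
yel A-B (array([ 0.50622438, -0.105368  ,  0.01941985]), np.float64(0.00031727355243515163))
blue A-top (array([ 0.47297366, -0.33531651,  0.02399493]), np.float64(0.001479595700294742)) (array([ 0.5943982 , -0.33980698,  0.03992454]), np.float64(0.0007960915346976827))
lining red [316 176] [155 177] (array([ 0.47091209, -0.14350304,  0.00917767]), np.float64(0.000885811453059844))
lining red [382 212] [225 212] (array([ 0.4925586, -0.0496546,  0.0093069]), np.float64(2.8556550103145374e-05))
lining blue [304 232] [148 217] (array([0.49280004, 0.0544019 , 0.00723176]), np.float64(8.143016107364936e-05))
lining blue [378 233] [223 217] (array([0.46867857, 0.14727352, 0.00646839]), np.float64(0.0015293561609279265))
mat corner [311 297] [0.549 0.289 0.004]
mat corner [387 191] [0.381 0.339 0.004]
mat corner [447 227] [0.406 0.431 0.004]
mat top 2209 [120.657311   184.04617474] (array([0.48014359, 0.36114291]), (184.61227416992188, 99.13765716552734), -16.564720153808594)
A [-0.08  0.16  0.18  0.   -1.6  -1.22]
C [ 0.84  0.    0.01  0.   -1.58 -2.15]
```

```bash
cat > go.py <<'E'
import sys; from h import *
x,y,z,yaw=map(float,sys.argv[1:5]); s=arm.get_state(); M=R.from_quat(s["orientation"]).as_matrix()
cy=np.degrees(np.arctan2(M[1,0],M[0,0])); d=(M.T@(np.array([x,y,z])-s["position"]))*10
print('t',round(s['time_s'],2),'pos',s['position'].round(4),'yaw',cy.round(1),'j1,j6',s['qpos'][[0,5]].round(2),'open',round(s['opening'],4),'shift',d.round(3),'spin',round(-((yaw-cy+180)%360-180)/30,3))
E
python3 go.py .562 .1245 .11 107
```

```text
t 3.3 pos [0.382  0.1961 0.3114] yaw 105.1 j1,j6 [ 0.84 -2.15] open 0.0853 shift [-1.16   1.55   2.015] spin -0.062
```

Request:
drive_tool(series=[[[-0.25,0.4,0.5,-0.06,85],[-0.58,0.78,1.0,-0.06,85],[-0.58,0.78,1.0,-0.06,85]]])

```text
time_s: 3.6
position: [0.473, 0.1597, 0.2097]
orientation: [0.595, 0.804, -0.0, -0.0]
wrist_force: [-0.1, 1.0, 0.2]
opening: 0.0852
```

Request:
drive_tool(series=[[[-0.3,0.4,0.5,0,85],[-0.58,0.77,1.0,0,85],[-0.58,0.77,1.0,0,85],[-0.58,0.77,1.0,0,85],[-0.58,0.77,1.0,0,85]]])

```text
time_s: 4.1
position: [0.5628, 0.1274, 0.1109]
orientation: [0.595, 0.803, -0.001, -0.0]
wrist_force: [0.2, 0.4, 0.5]
opening: 0.085
```

```bash
python3 go.py .562 .1245 .006 107; python3 -c "
from h import *
wshot('D')"
```

```text
t 4.1 pos [0.5628 0.1274 0.1109] yaw 106.9 j1,j6 [ 0.49 -1.77] open 0.085 shift [-0.025 -0.015  1.049] spin -0.003
```

View pics/wD.png

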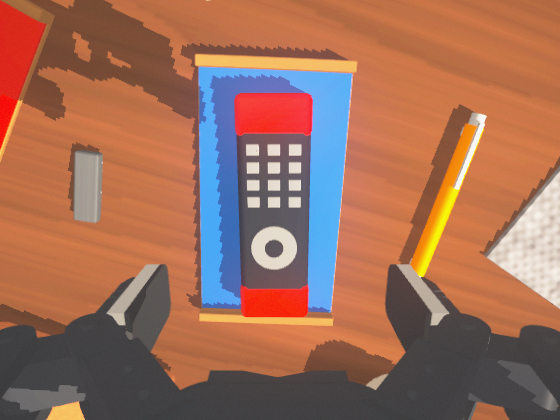

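The remote sits centred between the jaws (about (275,205), in line with the tool), so I'll go down and grip.

Request:
drive_tool(series=[[[-0.02,-0.01,0.3,0,85],[-0.02,-0.01,0.6,0,85],[-0.02,-0.01,0.8,0,85],[-0.02,-0.01,0.9,0,85],[-0.02,-0.01,0.95,0,85],[-0.02,-0.01,1.0,0,85],[-0.02,-0.01,1.0,0,85]]])

```text
time_s: 4.85
position: [0.5626, 0.1274, 0.0119]
orientation: [0.594, 0.804, 0.001, 0.0]
wrist_force: [0.5, 0.4, -0.2]
opening: 0.0851
```

Request:
drive_tool(series=[[[0,0,0.04,0,75],[0,0,0.04,0,60],[0,0,0.04,0,50],[0,0,0.04,0,35],[0,0,0.04,0,35],[0,0,0.04,0,35],[0,0,0.04,0,35],[0,0,0.04,0,35]]], newtons=50)

```text
time_s: 5.65
position: [0.5628, 0.1273, 0.0079]
orientation: [0.594, 0.804, 0.0, 0.0]
wrist_force: [-0.0, -0.1, 4.4]
opening: 0.0448
```

Request:
drive_tool(series=[[[0,0,-0.03,0,35],[0,0,-0.08,0,35],[0,0,-0.2,0,35],[0,0,-0.5,0,35],[0,0,-0.8,0,35],[0,0,-1.0,0,35],[0,0,-1.0,0,35]]])

```text
time_s: 6.35
position: [0.5644, 0.1279, 0.1116]
orientation: [0.594, 0.804, 0.003, 0.002]
wrist_force: [0.4, 0.3, 0.1]
opening: 0.0449
```

```bash
python3 go.py .479 .3605 .007 92
```

```text
t 6.35 pos [0.5644 0.1279 0.1116] yaw 107.1 j1,j6 [ 0.49 -1.77] open 0.0449 shift [ 2.474 -0.139  1.046] spin 0.504
```

Request:
drive_tool(series=[[[0.1,0,0,0,35],[0.3,0,0,0,35],[0.6,-0.03,0,0,35],[0.9,-0.05,0,0,35]]])

```text
time_s: 6.75
position: [0.5294, 0.2124, 0.1058]
orientation: [0.595, 0.804, -0.001, -0.001]
wrist_force: [1.2, 0.1, -0.7]
opening: 0.0452
```

Request:
drive_tool(series=[[[0.3,0,0,0,35],[0.6,-0.03,0,0,35],[0.9,-0.05,0,0,35]]])

```text
time_s: 7.05
position: [0.498, 0.2974, 0.1058]
orientation: [0.594, 0.804, -0.001, -0.001]
wrist_force: [0.6, 0.3, -0.9]
opening: 0.0449
```

Request:
drive_tool(series=[[[0.2,0,0,0.1,35],[0.4,-0.02,0,0.2,35],[0.55,-0.04,0,0.35,35],[0.66,-0.04,0,0.5,35],[0.66,-0.04,0,0.5,35],[0.66,-0.04,0,0.5,35]]])

```text
time_s: 7.65
position: [0.4758, 0.358, 0.1062]
orientation: [0.693, 0.721, -0.001, -0.0]
wrist_force: [-0.3, 0.8, -0.9]
opening: 0.045
```

```bash
python3 go.py .479 .3605 .008 92;  python3 -c "
from h import *
wshot('E')"
```

```text
t 7.65 pos [0.4758 0.358  0.1062] yaw 92.2 j1,j6 [ 0.91 -2.44] open 0.045 shift [0.026 0.035 0.981] spin 0.007
```

View pics/wE.png

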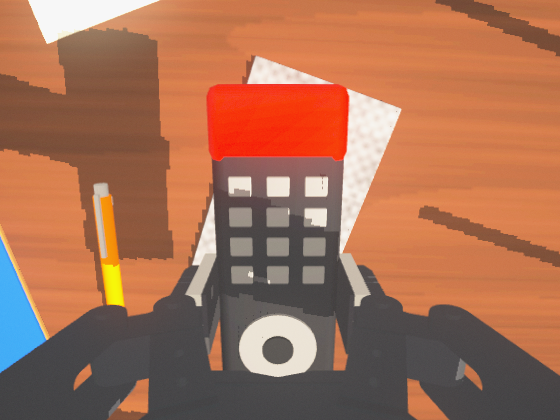

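The red remote is held level over the mat, and the wrist shows its weight (about 0.9 N). I'll lower it until it touches.

Request:
drive_tool(series=[[[0.02,0.03,0.3,0,35],[0.02,0.03,0.6,0,35],[0.02,0.03,0.8,0,35],[0.02,0.03,0.88,0,35],[0.02,0.03,0.93,0,35],[0.02,0.03,0.97,0,35],[0.02,0.03,0.99,0,35],[0.02,0.03,0.99,0,35]]])

```text
time_s: 8.5
position: [0.4798, 0.3605, 0.0088]
orientation: [0.694, 0.72, 0.001, -0.0]
wrist_force: [-0.1, -0.9, -0.4]
opening: 0.0448
```

Request:
drive_tool(series=[[[0,0,0.01,0,35],[0,0,0.02,0,35],[0,0,0.03,0,35],[0,0,0.03,0,35],[0,0,0.02,0,50],[0,0,0,0,60],[0,0,0,0,70],[0,0,0,0,80],[0,0,0,0,80]]])

```text
time_s: 9.4
position: [0.4795, 0.3603, 0.0082]
orientation: [0.694, 0.72, -0.0, 0.0]
wrist_force: [0.9, 0.2, -0.4]
opening: 0.0799
```

Request:
drive_tool(series=[[[0,0,-0.1,0,85],[0,0,-0.3,0,85],[0,0,-0.6,0,85],[0,0,-1.0,0,85],[0,0,-1.0,0,85]]])

```text
time_s: 9.9
position: [0.4826, 0.3627, 0.1155]
orientation: [0.694, 0.72, 0.006, 0.001]
wrist_force: [-0.3, -0.6, 0.2]
opening: 0.0853
```

```bash
 python3 -c "
from h import *
s,im=wshot('F')
print(remote(cam('wrist',s),im,'red',np.array([.479,.3605]),.046,.026))
"; python3 go.py .534 -.341 .21 87
```

```text
(None, [(np.int32(1865), array([0.54275222, 0.36268958]), array([273.54959786, 292.05898123]))])
t 9.95 pos [0.4812 0.3619 0.1125] yaw 92.1 j1,j6 [ 0.9  -2.44] open 0.0852 shift [-7.038  0.275 -1.01 ] spin 0.17
```

Request:
drive_tool(series=[[[-0.3,0.02,-0.5,0,85],[-0.6,0.03,-1.0,0,85],[-1.0,0.04,-1.0,0,85]]])

```text
time_s: 10.25
position: [0.4886, 0.2623, 0.2122]
orientation: [0.693, 0.721, 0.003, 0.001]
wrist_force: [1.6, -0.3, -0.2]
opening: 0.0854
```

Request:
drive_tool(series=[[[-0.5,0.02,0,0,85],[-1.0,0.04,0,0,85]]])

```text
time_s: 10.45
position: [0.4944, 0.1599, 0.2086]
orientation: [0.694, 0.72, 0.0, -0.0]
wrist_force: [1.2, -0.5, -0.9]
opening: 0.0848
```

Request:
drive_tool(series=[[[-0.5,0.02,0,0,85],[-1.0,0.04,0,0,85]]])

```text
time_s: 10.65
position: [0.5017, 0.0597, 0.208]
orientation: [0.694, 0.72, -0.0, -0.0]
wrist_force: [1.2, 0.1, -0.2]
opening: 0.085
```

Request:
drive_tool(series=[[[-0.5,0.02,0,0,85],[-1.0,0.04,0,0,85]]])

```text
time_s: 10.85
position: [0.5094, -0.04, 0.208]
orientation: [0.694, 0.72, -0.0, -0.0]
wrist_force: [2.0, -0.5, 0.7]
opening: 0.0854
```

Request:
drive_tool(series=[[[-0.5,0.02,0,0,85],[-1.0,0.04,0,0,85]]])

```text
time_s: 11.05
position: [0.517, -0.1397, 0.2079]
orientation: [0.694, 0.72, -0.0, -0.0]
wrist_force: [1.2, -0.5, -0.3]
opening: 0.0849
```

Request:
drive_tool(series=[[[-0.5,0.02,0,0,85],[-1.0,0.04,0,0,85]]])

```text
time_s: 11.25
position: [0.5247, -0.2394, 0.2078]
orientation: [0.694, 0.72, -0.0, -0.0]
wrist_force: [1.5, 0.5, -0.5]
opening: 0.085
```

Request:
drive_tool(series=[[[-0.5,0.02,0,0.1,85],[-0.9,0.04,0,0.2,85],[-1.0,0.04,0,0.2,85],[-1.0,0.04,0,0.2,85]]])

```text
time_s: 11.65
position: [0.5322, -0.3386, 0.2068]
orientation: [0.732, 0.682, -0.0, -0.001]
wrist_force: [-0.4, 0.2, -0.6]
opening: 0.085
```

```bash
python3 go.py .535 -.340 .11 86; python3 -c "
from h import *
s,im=wshot('G'); C=cam('wrist',s)
print(remote(C,im,'blue',np.array([.535,-.34]),.044)); print(tray(C,im,'yellow',(.534,-.347)))"
```

```text
t 11.65 pos [ 0.5322 -0.3386  0.2068] yaw 85.9 j1,j6 [-0.32 -1.32] open 0.085 shift [-0.013  0.031  0.968] spin -0.002
((array([ 0.5347, -0.3393]), np.float64(-3.9), [np.float64(146.7), np.float64(41.7)]), [(np.int32(1275), [275.1, 116.6]), (np.int32(901), [275.8, 254.5])])
(array([ 0.5334809 , -0.34703842]), (172.54229736328125, 98.8127670288086), -4.5650634765625)
```

View pics/wG.png

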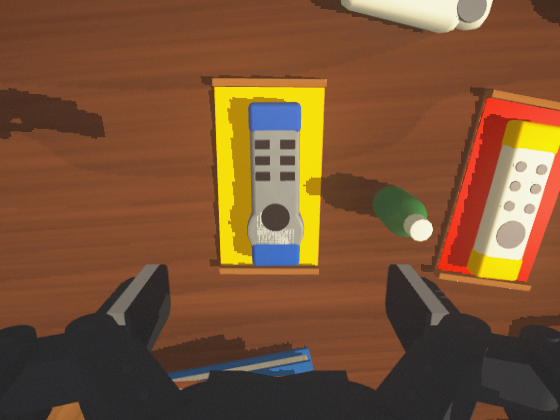

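The blue remote is in line between the fingers, centred near (275,185), and the bottle at (405,215) is well clear. Descending.

Request:
drive_tool(series=[[[-0.01,0.02,0.4,0,85],[-0.01,0.02,0.8,0,85],[-0.01,0.02,1.0,0,85]]])

```text
time_s: 12.0
position: [0.5333, -0.3354, 0.1046]
orientation: [0.73, 0.683, -0.0, -0.003]
wrist_force: [-0.1, 0.2, -1.1]
opening: 0.0849
```

Request:
drive_tool(series=[[[0,0,0.3,0,85],[0,0,0.6,0,85],[0,0,0.8,0,85],[0,0,0.9,0,85],[0,0,0.96,0,85],[0,0,0.98,0,85],[0,0,0.98,0,85]]])

```text
time_s: 12.7
position: [0.5355, -0.3383, 0.011]
orientation: [0.731, 0.683, 0.0, 0.001]
wrist_force: [-0.1, 0.4, -0.2]
opening: 0.0849
```

Request:
drive_tool(series=[[[0,0,0,0,75],[0,0,0,0,60],[0,0,0,0,50],[0,0,0,0,33],[0,0,0,0,33],[0,0,0,0,33],[0,0,0,0,33],[0,0,0,0,33]]])

```text
time_s: 13.5
position: [0.5353, -0.3387, 0.0109]
orientation: [0.731, 0.683, 0.0, 0.001]
wrist_force: [-0.7, 0.3, 6.3]
opening: 0.043
```

Request:
drive_tool(series=[[[0,0,-0.03,0,33],[0,0,-0.08,0,33],[0,0,-0.2,0,33],[0,0,-0.5,0,33],[0,0,-0.8,0,33],[0,0,-1.0,0,33]]])

```text
time_s: 14.1
position: [0.5356, -0.3388, 0.1134]
orientation: [0.731, 0.683, 0.0, 0.002]
wrist_force: [1.0, -0.5, -0.9]
opening: 0.0425
```

Request:
drive_tool(series=[[[0,0,-0.3,0,33],[0,0,-0.6,0,33],[0,0,-0.9,0,33],[0,0,-1.0,0,33],[0,0,-1.0,0,33]]])

```text
time_s: 14.6
position: [0.5355, -0.3386, 0.2122]
orientation: [0.731, 0.683, 0.001, 0.002]
wrist_force: [-0.2, 0.7, -1.5]
opening: 0.0427
```

```bash
python3 go.py .5614 .1214 .21 104.4; python3 -c "
from h import *
wshot('H')"
```

```text
t 14.6 pos [ 0.5355 -0.3386  0.2122] yaw 86.1 j1,j6 [-0.32 -1.32] open 0.0427 shift [ 4.607 -0.056  0.017] spin -0.61
```

View pics/wH.png

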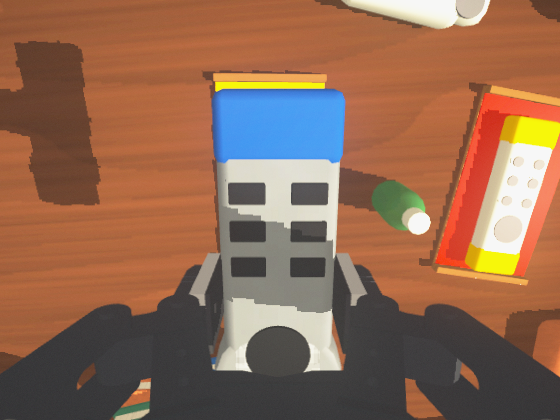

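Blue remote held level and square; over to the blue tray.

Request:
drive_tool(series=[[[0.15,0,0,0,33],[0.4,0,0,0,33],[0.7,0,0,0,33],[1.0,0,0,0,33]]])

```text
time_s: 15.05
position: [0.5407, -0.2367, 0.208]
orientation: [0.731, 0.682, -0.001, -0.002]
wrist_force: [0.7, -0.7, -0.5]
opening: 0.0429
```

Request:
drive_tool(series=[[[0.35,0,0,0,33],[0.7,0,0,0,33],[1.0,-0.02,0,0,33]]])

```text
time_s: 15.35
position: [0.5455, -0.1362, 0.2082]
orientation: [0.731, 0.683, -0.001, -0.001]
wrist_force: [0.1, 0.7, 0.2]
opening: 0.0429
```

Request:
drive_tool(series=[[[0.35,0,0,0,33],[0.7,0,0,0,33],[1.0,-0.02,0,0,33]]])

```text
time_s: 15.65
position: [0.5501, -0.0364, 0.2083]
orientation: [0.731, 0.683, -0.001, -0.001]
wrist_force: [0.5, 0.8, -1.2]
opening: 0.0431
```

Request:
drive_tool(series=[[[0.35,0,0,0,33],[0.7,0,0,0,33],[1.0,-0.02,0,0,33]]])

```text
time_s: 15.95
position: [0.5549, 0.0633, 0.2082]
orientation: [0.731, 0.683, -0.001, -0.001]
wrist_force: [0.2, -0.5, -0.9]
opening: 0.0431
```

Request:
drive_tool(series=[[[0.2,0,0,-0.1,33],[0.4,0,0,-0.3,33],[0.55,0,0,-0.5,33],[0.6,0,0,-0.61,33],[0.6,0,0,-0.61,33],[0.6,0,0,-0.61,33]]])

```text
time_s: 16.55
position: [0.5594, 0.121, 0.209]
orientation: [0.613, 0.79, -0.001, -0.001]
wrist_force: [-0.5, -0.6, -0.5]
opening: 0.043
```

```bash
python3 go.py .5612 .1214 .011 104.4; python3 -c "
from h import *
s,im=wshot('I'); C=cam('wrist',s)
for a,ce,b,l in comps(mask(im,'blue'),300): print(a,ce.round(1),b)"
```

```text
t 16.55 pos [0.5594 0.121  0.209 ] yaw 104.3 j1,j6 [ 0.49 -1.81] open 0.043 shift [-0.     0.023  1.98 ] spin -0.003
3251 [258.2 116.4] (np.int32(212), np.int32(86), np.int32(133), np.int32(77))
```

Request:
drive_tool(series=[[[0,0.02,0.3,0,33],[0,0.02,0.6,0,33],[0,0.02,0.9,0,33],[0,0.02,1.0,0,33],[0,0.02,1.0,0,33]]])

```text
time_s: 17.1
position: [0.5613, 0.1207, 0.1088]
orientation: [0.613, 0.79, -0.002, -0.001]
wrist_force: [-0.2, -0.0, -0.5]
opening: 0.0429
```

Request:
drive_tool(series=[[[0,0,0.3,0,33],[0,0,0.6,0,33],[0,0,0.8,0,33],[0,0,0.88,0,33],[0,0,0.93,0,33],[0,0,0.95,0,33],[0,0,0.97,0,33],[0,0,0.97,0,33]]])

```text
time_s: 17.9
position: [0.5627, 0.1217, 0.0139]
orientation: [0.613, 0.79, 0.001, 0.0]
wrist_force: [-0.5, -0.8, -0.8]
opening: 0.0426
```

Request:
drive_tool(series=[[[0,0,0.01,0,33],[0,0,0.02,0,33],[0,0,0.03,0,33],[0,0,0.03,0,33],[0,0,0.03,0,33]]])

```text
time_s: 18.4
position: [0.5624, 0.1216, 0.0109]
orientation: [0.613, 0.79, 0.0, 0.0]
wrist_force: [-2.7, 0.3, 5.3]
opening: 0.0426
```

Request:
drive_tool(series=[[[0,0,0,0,48],[0,0,0,0,58],[0,0,0,0,70],[0,0,0,0,80],[0,0,0,0,80],[0,0,0,0,80]]])

```text
time_s: 19.0
position: [0.5622, 0.1215, 0.01]
orientation: [0.613, 0.79, -0.0, -0.0]
wrist_force: [-1.2, -0.2, 0.4]
opening: 0.08
```

Request:
drive_tool(series=[[[0,0,-0.1,0,85],[0,0,-0.3,0,85],[0,0,-0.6,0,85],[0,0,-1.0,0,85]]])

```text
time_s: 19.4
position: [0.5611, 0.1211, 0.1105]
orientation: [0.613, 0.79, -0.001, -0.001]
wrist_force: [1.2, 0.3, -0.6]
opening: 0.0851
```

Request:
drive_tool(series=[[[0,0,-0.5,0,85],[0,0,-1.0,0,85],[0,0,-1.0,0,85],[0,0,-1.0,0,85],[0,0,-1.0,0,85]]])

```text
time_s: 19.9
position: [0.5616, 0.1214, 0.2096]
orientation: [0.613, 0.79, -0.0, -0.0]
wrist_force: [0.9, -0.4, -0.4]
opening: 0.0851
```

```bash
python3 -c "
from h import *
s,im=wshot('J'); C=cam('wrist',s)
m=mask(im,'blue')
for a,ce,b,l in comps(m,300): print(a,ce.round(1),b,onplane(C,[ce],.006)[0].round(4))
"; python3 go.py .567 -.118 .21 78.7
```

```text
9127 [268.7 172.1] (np.int32(224), np.int32(84), np.int32(108), np.int32(178)) [0.5576 0.1117 0.006 ]
t 19.95 pos [0.5614 0.1213 0.2091] yaw 104.4 j1,j6 [ 0.48 -1.8 ] open 0.0848 shift [-2.332 -0.54  -0.008] spin 0.856
```

View pics/wJ.png

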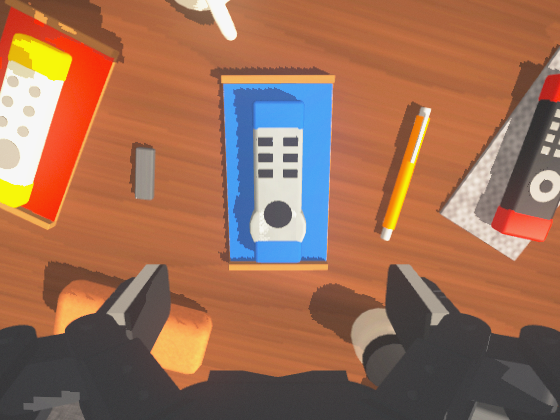

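The blue remote lies flat and centred in the blue tray (tray about (278,172), remote about (278,180)); red rests on the mat and the pen is untouched. On to the yellow remote.

Request:
drive_tool(series=[[[-0.5,-0.1,0,0,85],[-0.9,-0.2,0,0,85]]])

```text
time_s: 20.15
position: [0.5645, 0.0285, 0.2086]
orientation: [0.612, 0.791, -0.001, -0.001]
wrist_force: [0.8, -1.2, 0.5]
opening: 0.0851
```

Request:
drive_tool(series=[[[-0.5,-0.1,0,0,85],[-0.9,-0.2,0,0,85]]])

```text
time_s: 20.35
position: [0.5674, -0.0649, 0.2088]
orientation: [0.613, 0.79, -0.001, -0.001]
wrist_force: [0.4, 0.0, -0.6]
opening: 0.0848
```

Request:
drive_tool(series=[[[-0.3,-0.1,0,0.25,85],[-0.53,-0.14,0,0.5,85],[-0.53,-0.14,0,0.75,85],[-0.53,-0.14,0,0.86,85],[-0.53,-0.14,0,0.86,85],[-0.53,-0.14,0,0.86,85]]])

```text
time_s: 20.95
position: [0.5674, -0.1176, 0.2092]
orientation: [0.773, 0.634, -0.001, -0.001]
wrist_force: [-0.4, -0.2, 0.3]
opening: 0.085
```

```bash
python3 -c "
from h import *
s,im=wshot('K'); C=cam('wrist',s)
print(remote(C,im,'yellow',np.array([.567,-.118]),.042)); print(tray(C,im,'red',(.565,-.115)))
"; python3 go.py .567 -.118 .01 78.5
```

```text
((array([ 0.5669, -0.1173]), np.float64(-11.5), [np.float64(148.5), np.float64(41.7)]), [(np.int32(1332), [278.0, 111.3]), (np.int32(973), [277.7, 249.4])])
(array([ 0.56428485, -0.11485186]), (172.63519287109375, 98.77408599853516), -13.133903503417969)
t 21.0 pos [ 0.5675 -0.1175  0.2095] yaw 78.7 j1,j6 [ 0.07 -1.83] open 0.085 shift [-5.000e-03 -1.000e-03  1.995e+00] spin 0.006
```

Request:
drive_tool(series=[[[0,0,0.4,0,85],[0,0,0.8,0,85],[0,0,1.0,0,85]]])

```text
time_s: 21.3
position: [0.5656, -0.117, 0.1063]
orientation: [0.774, 0.634, -0.002, -0.002]
wrist_force: [-0.2, -0.1, -0.3]
opening: 0.0851
```

Request:
drive_tool(series=[[[0,0,0.3,0,85],[0,0,0.6,0,85],[0,0,0.8,0,85],[0,0,0.9,0,85],[0,0,0.96,0,85],[0,0,0.99,0,85],[0,0,0.99,0,85]]])

```text
time_s: 22.0
position: [0.5682, -0.1176, 0.0116]
orientation: [0.774, 0.633, 0.0, 0.0]
wrist_force: [-0.3, 0.7, 0.3]
opening: 0.085
```

Request:
drive_tool(series=[[[0,0,0,0,75],[0,0,0,0,60],[0,0,0,0,50],[0,0,0,0,31],[0,0,0,0,31],[0,0,0,0,31],[0,0,0,0,31],[0,0,0,0,31]]])

```text
time_s: 22.8
position: [0.5682, -0.1176, 0.0118]
orientation: [0.774, 0.633, 0.0, 0.0]
wrist_force: [-1.9, 1.6, 4.9]
opening: 0.0409
```

Request:
drive_tool(series=[[[0,0,-0.03,0,31],[0,0,-0.08,0,31],[0,0,-0.2,0,31],[0,0,-0.5,0,31],[0,0,-0.8,0,31],[0,0,-1.0,0,31]]])

```text
time_s: 23.4
position: [0.5686, -0.1179, 0.1143]
orientation: [0.774, 0.633, 0.001, 0.001]
wrist_force: [-0.3, -0.5, -1.1]
opening: 0.0409
```

Request:
drive_tool(series=[[[0,0,-0.3,0,31],[0,0,-0.6,0,31],[0,0,-0.9,0,31],[0,0,-1.0,0,31],[0,0,-1.0,0,31]]])

```text
time_s: 23.9
position: [0.5685, -0.1176, 0.2131]
orientation: [0.774, 0.633, 0.002, 0.001]
wrist_force: [0.3, 0.3, -1.1]
opening: 0.0408
```

```bash
python3 go.py .5336 -.347 .21 85.5; python3 -c "
from h import *
s,im=wshot('L')
for a,ce,b,l in comps(mask(im,'yellow'),300): print(a,ce.round(1),b)"
```

```text
t 23.9 pos [ 0.5685 -0.1176  0.2131] yaw 78.6 j1,j6 [ 0.07 -1.84] open 0.0408 shift [-2.317  0.112  0.029] spin -0.23
15045 [ 48.2 186.2] (np.int32(0), np.int32(92), np.int32(113), np.int32(181))
8756 [277.6 118.8] (np.int32(214), np.int32(83), np.int32(128), np.int32(75))
```

Request:
drive_tool(series=[[[-0.15,0,0,0,31],[-0.4,0.02,0,0,31],[-0.7,0.03,0,0,31],[-0.9,0.04,0,0,31]]])

```text
time_s: 24.35
position: [0.5524, -0.2085, 0.2092]
orientation: [0.774, 0.633, -0.001, -0.001]
wrist_force: [0.0, 0.4, -1.8]
opening: 0.0407
```

Request:
drive_tool(series=[[[-0.3,0,0,0,31],[-0.6,0.02,0,0,31],[-0.9,0.04,0,0,31]]])

```text
time_s: 24.65
position: [0.5386, -0.2971, 0.2091]
orientation: [0.774, 0.633, -0.001, -0.002]
wrist_force: [1.1, 0.4, -1.4]
opening: 0.0408
```

Request:
drive_tool(series=[[[-0.2,0,0,-0.05,31],[-0.4,0.02,0,-0.15,31],[-0.5,0.03,0,-0.23,31],[-0.52,0.03,0,-0.23,31],[-0.52,0.03,0,-0.23,31],[-0.52,0.03,0,-0.23,31]]])

```text
time_s: 25.25
position: [0.5324, -0.3467, 0.2105]
orientation: [0.735, 0.679, -0.0, -0.001]
wrist_force: [-0.3, 0.5, -1.2]
opening: 0.0403
```

```bash
python3 go.py .5346 -.347 .012 85.5
```

```text
t 25.25 pos [ 0.5324 -0.3467  0.2105] yaw 85.5 j1,j6 [-0.33 -1.32] open 0.0403 shift [-0.002  0.024  1.985] spin -0.001
```

Request:
drive_tool(series=[[[0,0.01,0.3,0,31],[0,0.01,0.6,0,31],[0,0.01,0.9,0,31],[0,0.01,1.0,0,31],[0,0.01,1.0,0,31]]])

```text
time_s: 25.75
position: [0.5329, -0.3465, 0.1098]
orientation: [0.734, 0.679, -0.001, -0.001]
wrist_force: [-0.4, -0.2, -0.8]
opening: 0.0408
```

Request:
drive_tool(series=[[[0,0,0.3,0,31],[0,0,0.6,0,31],[0,0,0.8,0,31],[0,0,0.88,0,31],[0,0,0.93,0,31],[0,0,0.96,0,31],[0,0,0.98,0,31],[0,0,0.98,0,31]]])

```text
time_s: 26.55
position: [0.5341, -0.3475, 0.0139]
orientation: [0.734, 0.679, 0.0, 0.001]
wrist_force: [0.4, -0.9, -1.8]
opening: 0.0409
```

Grip height was 0.0118, so another 2 mm down, then release.

Request:
drive_tool(series=[[[0,0,0.01,0,31],[0,0,0.02,0,31],[0,0,0.02,0,31],[0,0,0.02,0,31]]])

```text
time_s: 26.95
position: [0.5339, -0.3474, 0.0118]
orientation: [0.734, 0.679, 0.0, 0.0]
wrist_force: [-1.3, 1.8, 3.8]
opening: 0.0408
```

Request:
drive_tool(series=[[[0,0,0,0,46],[0,0,0,0,58],[0,0,0,0,70],[0,0,0,0,80],[0,0,0,0,80],[0,0,0,0,80]]])

```text
time_s: 27.55
position: [0.5336, -0.3473, 0.011]
orientation: [0.734, 0.679, -0.0, -0.0]
wrist_force: [-0.0, 0.2, 0.1]
opening: 0.0798
```

Request:
drive_tool(series=[[[0,0,-0.1,0,85],[0,0,-0.3,0,85],[0,0,-0.6,0,85],[0,0,-1.0,0,85]]])

```text
time_s: 27.95
position: [0.5326, -0.3468, 0.1113]
orientation: [0.734, 0.679, -0.001, -0.001]
wrist_force: [0.3, -1.0, 0.3]
opening: 0.085
```

Request:
drive_tool(series=[[[0,0,-0.5,0,85],[0,0,-1.0,0,85],[0,0,-1.0,0,85],[0,0,-1.0,0,85],[0,0,-1.0,0,85]]])

```text
time_s: 28.45
position: [0.5331, -0.3469, 0.2105]
orientation: [0.734, 0.679, -0.0, -0.001]
wrist_force: [-0.1, 0.1, -0.7]
opening: 0.0853
```

```bash
python3 -c "
from h import *
s,im=wshot('M'); C=cam('wrist',s)
"; python3 go.py .479 .3605 .21 92
```

```text
t 28.5 pos [ 0.533  -0.3469  0.2099] yaw 85.5 j1,j6 [-0.33 -1.32] open 0.0853 shift [ 7.009 -1.095  0.009] spin -0.217
```

View pics/wM.png

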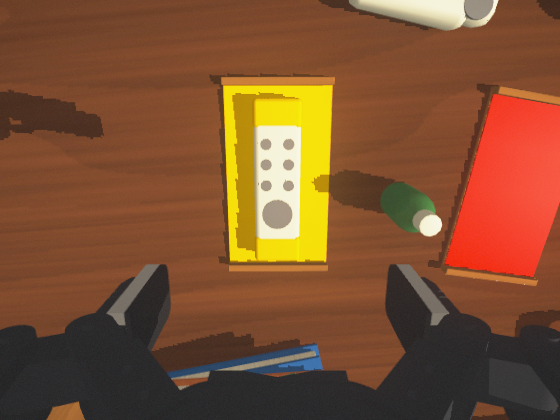

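The yellow remote lies centred in the yellow tray (tray about (278,172), remote about (278,178)), and the red tray is empty. Back to the mat for red.

Request:
drive_tool(series=[[[0.5,-0.08,0,0,85],[1.0,-0.15,0,0,85]]])

```text
time_s: 28.7
position: [0.5255, -0.2471, 0.2089]
orientation: [0.735, 0.678, -0.001, -0.002]
wrist_force: [0.5, 0.3, 0.4]
opening: 0.0849
```

Request:
drive_tool(series=[[[0.5,-0.08,0,0,85],[1.0,-0.15,0,0,85]]])

```text
time_s: 28.9
position: [0.5184, -0.1461, 0.2098]
orientation: [0.735, 0.679, -0.001, -0.001]
wrist_force: [0.7, -0.0, 0.8]
opening: 0.0851
```

Request:
drive_tool(series=[[[0.5,-0.08,0,0,85],[1.0,-0.15,0,0,85]]])

```text
time_s: 29.1
position: [0.5114, -0.0463, 0.2101]
orientation: [0.734, 0.679, -0.001, -0.001]
wrist_force: [1.2, 1.0, 0.7]
opening: 0.0849
```

Request:
drive_tool(series=[[[0.5,-0.08,0,0,85],[1.0,-0.15,0,0,85]]])

```text
time_s: 29.3
position: [0.5044, 0.0534, 0.2102]
orientation: [0.734, 0.679, -0.001, -0.0]
wrist_force: [1.2, 0.2, 0.9]
opening: 0.0849
```

Request:
drive_tool(series=[[[0.5,-0.08,0,0,85],[1.0,-0.15,0,0,85]]])

```text
time_s: 29.5
position: [0.4974, 0.1531, 0.2102]
orientation: [0.734, 0.679, -0.001, -0.0]
wrist_force: [1.0, -0.0, -0.2]
opening: 0.085
```

Request:
drive_tool(series=[[[0.5,-0.08,0,0,85],[1.0,-0.15,0,0,85]]])

```text
time_s: 29.7
position: [0.4904, 0.2528, 0.2101]
orientation: [0.734, 0.679, -0.001, 0.0]
wrist_force: [1.7, -0.5, 0.0]
opening: 0.0852
```

Request:
drive_tool(series=[[[0.5,-0.08,0,-0.1,85],[0.9,-0.15,0,-0.2,85],[1.0,-0.18,0,-0.22,85],[1.0,-0.18,0,-0.22,85],[1.0,-0.18,0,-0.22,85]]])

```text
time_s: 30.2
position: [0.4813, 0.3516, 0.2103]
orientation: [0.694, 0.72, -0.001, 0.0]
wrist_force: [1.0, -0.9, 0.4]
opening: 0.0848
```

```bash
python3 -c "
from h import *
s,im=wshot('N'); C=cam('wrist',s)
print(remote(C,im,'red',np.array([.479,.3605]),.046,.026))
"; python3 go.py .479 .3605 .009 92
```

```text
((array([0.4788, 0.3604]), np.float64(2.0), [np.float64(148.5), np.float64(46.5)]), [(np.int32(1521), [288.1, 109.7]), (np.int32(1085), [287.0, 246.2])])
t 30.25 pos [0.4815 0.3512 0.2108] yaw 92.0 j1,j6 [ 0.89 -2.43] open 0.085 shift [ 0.096 -0.02   2.017] spin 0.001
```

Request:
drive_tool(series=[[[0.09,-0.03,0.3,0,85],[0.09,-0.03,0.7,0,85],[0.09,-0.03,1.0,0,85],[0.09,-0.03,1.0,0,85]]])

```text
time_s: 30.65
position: [0.4761, 0.3577, 0.1068]
orientation: [0.695, 0.719, -0.005, -0.0]
wrist_force: [-0.4, -0.3, -0.4]
opening: 0.0852
```

Request:
drive_tool(series=[[[0,0,0.3,0,85],[0,0,0.6,0,85],[0,0,0.8,0,85],[0,0,0.9,0,85],[0,0,0.97,0,85],[0,0,1.0,0,85],[0,0,1.0,0,85],[0,0,1.0,0,85]]])

```text
time_s: 31.45
position: [0.4787, 0.3617, 0.0122]
orientation: [0.694, 0.72, 0.001, 0.0]
wrist_force: [-0.1, 0.2, -0.4]
opening: 0.0848
```

Request:
drive_tool(series=[[[0,0,0,0,75],[0,0,0,0,60],[0,0,0,0,50],[0,0,0,0,35],[0,0,0,0,35],[0,0,0,0,35],[0,0,0,0,35],[0,0,0,0,35]]])

```text
time_s: 32.25
position: [0.4784, 0.3615, 0.0116]
orientation: [0.694, 0.72, 0.0, 0.0]
wrist_force: [-1.3, 0.4, 4.9]
opening: 0.0444
```

Request:
drive_tool(series=[[[0,0,-0.03,0,35],[0,0,-0.08,0,35],[0,0,-0.2,0,35],[0,0,-0.5,0,35],[0,0,-0.8,0,35],[0,0,-1.0,0,35]]])

```text
time_s: 32.85
position: [0.4789, 0.3617, 0.1143]
orientation: [0.694, 0.72, 0.002, 0.0]
wrist_force: [-0.1, 0.9, -1.7]
opening: 0.0443
```

Request:
drive_tool(series=[[[0,0,-0.3,0,35],[0,0,-0.6,0,35],[0,0,-0.9,0,35],[0,0,-1.0,0,35],[0,0,-1.0,0,35]]])

```text
time_s: 33.35
position: [0.4786, 0.3617, 0.2131]
orientation: [0.694, 0.72, 0.002, -0.0]
wrist_force: [0.1, -0.0, -0.5]
opening: 0.0446
```

```bash
python3 go.py .5648 -.115 .21 77
```

```text
t 33.35 pos [0.4786 0.3617 0.2131] yaw 92.1 j1,j6 [ 0.91 -2.44] open 0.0446 shift [-4.795  0.688  0.019] spin 0.503
```

Request:
drive_tool(series=[[[-0.15,0,0,0,35],[-0.4,0.05,0,0,35],[-0.7,0.1,0,0,35],[-1.0,0.15,0,0,35]]])

```text
time_s: 33.75
position: [0.4958, 0.2597, 0.2091]
orientation: [0.694, 0.72, -0.002, -0.0]
wrist_force: [0.2, -0.1, -1.7]
opening: 0.0447
```

Request:
drive_tool(series=[[[-0.35,0.05,0,0,35],[-0.7,0.1,0,0,35],[-1.0,0.15,0,0,35]]])

```text
time_s: 34.05
position: [0.5143, 0.1597, 0.2094]
orientation: [0.694, 0.72, -0.002, -0.001]
wrist_force: [0.8, 0.1, -1.5]
opening: 0.045
```

Request:
drive_tool(series=[[[-0.35,0.05,0,0,35],[-0.7,0.1,0,0,35],[-1.0,0.15,0,0,35]]])

```text
time_s: 34.35
position: [0.5327, 0.0605, 0.2094]
orientation: [0.694, 0.72, -0.002, -0.001]
wrist_force: [1.1, 0.0, -1.2]
opening: 0.0448
```

Request:
drive_tool(series=[[[-0.35,0.05,0,0,35],[-0.7,0.1,0,0,35],[-1.0,0.14,0,0,35]]])

```text
time_s: 34.65
position: [0.5503, -0.0387, 0.2092]
orientation: [0.694, 0.72, -0.001, -0.001]
wrist_force: [0.6, 0.5, -1.0]
opening: 0.0444
```

Request:
drive_tool(series=[[[-0.25,0.05,0,0.1,35],[-0.5,0.08,0,0.25,35],[-0.7,0.1,0,0.4,35],[-0.8,0.1,0,0.5,35],[-0.8,0.1,0,0.5,35],[-0.8,0.1,0,0.5,35]]])

```text
time_s: 35.25
position: [0.5636, -0.116, 0.2098]
orientation: [0.782, 0.623, -0.001, -0.001]
wrist_force: [-0.0, 0.2, -0.6]
opening: 0.0447
```

```bash
python3 go.py .5648 -.115 .0136 77
```

```text
t 35.25 pos [ 0.5636 -0.116   0.2098] yaw 77.1 j1,j6 [ 0.07 -1.86] open 0.0447 shift [0.013 0.014 1.962] spin 0.004
```

Request:
drive_tool(series=[[[0.01,0,0.3,0,35],[0.01,0,0.6,0,35],[0.01,0,0.9,0,35],[0.01,0,1.0,0,35],[0.01,0,1.0,0,35]]])

```text
time_s: 35.75
position: [0.5636, -0.1145, 0.1097]
orientation: [0.782, 0.624, -0.001, -0.001]
wrist_force: [-0.9, 1.1, -0.5]
opening: 0.045
```

Request:
drive_tool(series=[[[0,0,0.3,0,35],[0,0,0.6,0,35],[0,0,0.8,0,35],[0,0,0.88,0,35],[0,0,0.92,0,35],[0,0,0.94,0,35],[0,0,0.95,0,35],[0,0,0.95,0,35]]])

```text
time_s: 36.55
position: [0.5655, -0.115, 0.0171]
orientation: [0.782, 0.623, 0.001, 0.001]
wrist_force: [-0.1, -1.1, -1.1]
opening: 0.0446
```

Request:
drive_tool(series=[[[0,0,0.01,0,35],[0,0,0.02,0,35],[0,0,0.03,0,35],[0,0,0.04,0,35],[0,0,0.04,0,35]]])

```text
time_s: 37.05
position: [0.5649, -0.115, 0.0136]
orientation: [0.782, 0.623, 0.0, 0.0]
wrist_force: [-4.7, 1.0, 9.4]
opening: 0.0445
```

Request:
drive_tool(series=[[[0,0,0,0,50],[0,0,0,0,60],[0,0,0,0,70],[0,0,0,0,80],[0,0,0,0,80],[0,0,0,0,80]]])

```text
time_s: 37.65
position: [0.5648, -0.115, 0.012]
orientation: [0.782, 0.623, -0.0, -0.0]
wrist_force: [0.3, 1.2, 0.5]
opening: 0.0799
```

Request:
drive_tool(series=[[[0,0,-0.1,0,85],[0,0,-0.3,0,85],[0,0,-0.6,0,85],[0,0,-1.0,0,85]]])

```text
time_s: 38.05
position: [0.5636, -0.1149, 0.1125]
orientation: [0.782, 0.623, -0.001, -0.001]
wrist_force: [0.3, 0.0, 0.7]
opening: 0.0849
```

Request:
drive_tool(series=[[[0,0,-0.5,0,85],[0,0,-1.0,0,85],[0,0,-1.0,0,85]]])

```text
time_s: 38.35
position: [0.5683, -0.1161, 0.2217]
orientation: [0.782, 0.623, 0.005, 0.006]
wrist_force: [-0.1, -0.0, -0.1]
opening: 0.0848
```

Request:
drive_tool(series=[[[0,-0.3,-0.4,0,85],[0,-0.6,-0.8,0,85],[0,-0.8,-1.0,0,85],[0,-0.8,-1.0,0,85],[0,-0.8,-1.0,0,85]]])

```text
time_s: 38.85
position: [0.4866, -0.0969, 0.3132]
orientation: [0.782, 0.623, 0.001, 0.0]
wrist_force: [0.5, -0.2, -0.0]
opening: 0.0849
```

```bash
python3 - <<'E'
from h import *
s,im=wshot('Z'); C=cam('wrist',s); print(s['time_s'],s['position'].round(3))
h=cv2.cvtColor(im,cv2.COLOR_RGB2HSV)
def obj(nm,m,z,near):   # rect of whole-colour mask
    for a,ce,b,l in comps(m,600):
        r=rect(onplane(C,np.argwhere(l)[:,::-1],z)[:,:2])
        if np.linalg.norm(r[0]-near)<.06: print(nm,a,ce.round(1),r[0].round(4),np.round(r[1],1),round(r[2],1))
N={'red':(.5648,-.115),'blue':(.5614,.1214),'yellow':(.5336,-.347)}
for c,n in N.items(): obj('tray+'+c,mask(im,c),.006,n)
white=cv2.inRange(h,(0,0,120),(180,110,255)); black=cv2.inRange(h,(0,0,0),(180,255,70))
for c,m in (('red',black),('blue',white),('yellow',white)): obj('body '+c,m,.028,N[c])
sw=shot('top','top9.png')[1]
E
```

```text
38.85 [ 0.487 -0.097  0.313]
tray+red 6918 [277.2 216.2] [ 0.5657 -0.1153] [173.5  98.6] -13.0
tray+blue 6677 [455.1 172.5] [0.5641 0.1221] [175.3  98.1] 14.5
tray+yellow 5526 [ 97.7 225.1] [ 0.5337 -0.3469] [171.9  99.8] -4.5
body blue 2182 [469.7 187.9] [0.5648 0.1217] [105.2  51.6] 14.8
body yellow 2918 [ 95.5 242.9] [ 0.5332 -0.3418] [106.8  48.6] -4.8
```

View pics/wZ.png

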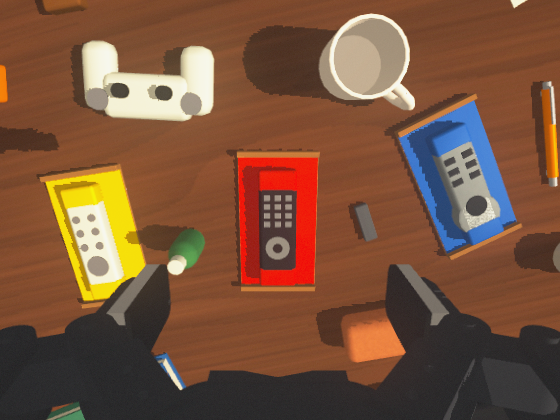

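All three remotes lie flat and lined up in their own trays: red about (278,220), blue about (460,180), yellow about (92,240). The bottle, mug and pen are standing or lying as before. The gripper is clear, so I'm handing in.

```bash
python3 -c "
from bench import arm; print(arm.finish_job(), arm.get_state()['time_s'])"
```

```text
the job is handed in; nothing more can be done
the job is handed in; nothing more can be done
```

All three remotes are in the trays matching their sleeves, and I handed the job in at about 39 s of the 93 s allowed. The hand-in gave no verdict. I laid the red remote on the mat and let go of it, moved blue to the blue tray and yellow to the yellow tray, then moved red to the red tray.

**Remote positions:**

| Remote | Last check | Offset from tray centre | Angle to tray |
|---|---|---|---|
| Blue | final wrist picture, grey body | about 3–4 mm | within 0.5° |
| Yellow | final wrist picture, white body | about 5 mm (see below) | within 0.5° |
| Red | release pose, plus the picture by eye | about 1 mm | about 0.1° |

- **Yellow:** the 5 mm probably includes some visible side face, because the release pose put it within about 1 mm.
- **Red:** the dark body mask found nothing in the final picture, so this offset was not measured from it. In the picture the remote looks flat and centred.
- **On the mat:** the red remote measured about 1 mm from the mat's centre.

**Forces and heights:** the upward force when laying the remotes down peaked at about 9 N, with red. The two-view tray lining heights came out at 6.5–9.3 mm against the 6 mm given, and I took that as agreeing. Two-view heights for the blue sleeves were poorer (24 and 40 mm), so I used the ray onto the plane at the given height, which a later closer view confirmed.

**Bystanders:** the mug, bottle and pen looked unmoved in the final picture. I did not measure their displacement.

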